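Shut the marked gas cock in the science-bench service box

ROBOT

A 6-joint arm with a two-finger parallel gripper is mounted at the origin on the work surface. World frame = base frame: x ahead of the robot, y to its left, z up, the work surface at z = 0. Lengths are in m, angles in rad, forces in N, time in s.
With the tool pointing down it reaches from about 0.35 to 0.975 m from the base axis. Payload 4.9 kg.
Tool frame: the origin (TCP) lies on the mounting face of the last link; the fingertips stand 173 mm ahead of it and the grasp point (between the pads) lies ctrl.pinch_z ahead of it (ctrl.pinch_z is the distance from the TCP to the grasp point, in m); z points along the fingers, y is the line along which they close (so a half turn about z gives the same grasp; the last joint's range is limited). The gripper opens to 85 mm and grips with 20 to 120 N. Pads are 22 mm wide; open, the fingers measure 114 mm over their backs; the gripper's body (76 mm by 85 mm) begins 54 mm behind the grasp point. The pads swing forward as they close: fully open they stand 13 mm farther back than shut.
Start: joints at [1.164, 0.053, 1.613, -0, 1.476, -0.119], TCP at [0.177, 0.599, 0.405] pointing down, gripper open.
Joint ranges: [-3.01, 3.01], [-1.01, 2.22], [0.06, 2.58], [-1.02, 4.17], [0.09, 2.62], [-3.14, 3.14]. Speed limits (rad/s): [2.57, 2.57, 3.14, 3.14, 3.14, 3.14].

INTERFACE

Orientations are given as a rotation vector (axis times angle).
In Python, from station import telemetry, eyes, ctrl gives the robot as it stands.
- The arm moves only by the tool apply_moves, never from a script. Its argument "plan" is a list of rows, each a list of 5 numbers: the finger opening in m, from 0 to 0.0854, then the shift along the tool's x, y, z in m, then the turn about the tool's z in rad. In form: [[jaw, x, y, z, roll], ...]. A call has 1 to 12 rows; each row is the pose to reach, as a shift and turn from the pose commanded when the call began, along the tool's axes at that moment; what a row does not reach only later rows make up. A row lasts 1/12 s, in which the tool goes at most 41.7 mm and 7.16 degrees, less where a joint would pass 70% of its speed; a pose out of reach is approached as far as the arm can. A call with a gripper value outside its range is refused whole. The fingers move at their own pace and stop on an object; "newtons" is the grip in N (left out, the last holds). Time passes only in rows, so rows that repeat a pose let the fingers close. It gives the time, the measured TCP pose, the force, the opening and the grip force at its end, in the units of the state.
- telemetry.get_obs(): the state, without advancing time (a new reading comes with each control period).
- eyes.get_image(name): name is "side" or "top"; returns a dict with "img" (420x560x3 uint8, blue, green, red), "range_z" (420x560 float32, m along the optical axis (not along the pixel's ray), 0 where there is no reading), "K" (3x3 intrinsics, pixels), "pose" (4x4, takes a point from camera to world coordinates). Camera axes: x right, y down, z forward; pixel columns grow to the right and rows downward; lengths in m; the calibration is good to about 2 mm. A picture is of the moment at which its call begins.
- ctrl.finish_job(): hands the job in; it is judged then, once.
Trained networks look in a picture, given as the dict that the camera call returned (one of the last four; its "shot" number tells which), for a name from the list of things; names that differ only in an ending like _2 or _b are one class to them, and where a whole thing is asked for, a point or a joint stands for the part that bears it (a point fixed in the world has none). Each returns a list of dicts, best first, with "confidence" (0 to 1); they miss things now and then, are a little off and sometimes report something else, mostly with a low value. They report only what shows in the picture. A call takes as long as a camera call.
- eyes.search_frame(thing, picture): "box" ([left, top, right, bottom] in pixels, round what is visible of it).
- eyes.outline_of(thing, picture): "region" (420x560 bool, what is visible of it) and "box" ([left, top, right, bottom] in pixels, round what is visible of it).
- eyes.tip_of(thing, picture): "point" ([column, row] in pixels: a listed point, or the origin of a listed thing).
The state is a dict: "t": time; "q": joint angles; "dq": joint speeds; "effort": joint torques, N m; "tool_pos": TCP position; "tool_rot": TCP orientation; "contact_force": force on the tool from outside, world axes, zero at the start; "wrist_torque": the same for the moment, N m; "opening": finger opening in m; "grip_force": force on a finger pad.
Only numpy, scipy, OpenCV 4.12 (cv2) and the standard library are available. Lean on these libraries where they do the work, as an engineer would, in place of code of your own. Each camera call takes 0.05 s, during which the arm holds its last target. There are 200 camera calls.

TASK

Lesson over: slide the cover of the bench service box all the way aside, over to the box's other end, to uncover the two gas cocks, then push the handle of the marked cock (the one with the flat round disc on its pivot) shut, clockwise until it comes to its stop, square across its pipe. Use only pushes of the fingertips: the cover is slid in its guides, never lifted out, and the other cock stays as it is, as does everything else on the bench. Leave the cover open and finish clear of everything.

Things in the scene. Friction and masses are not known exactly. Their poses are not given: they have to be found in the camera images.
- service_box: Fixed grey metal box, 180 (x) by 460 (y) by 117 mm high. Origin: centre of its underside; y along its length, z up, -x is the front, with white socket plates and two brass hose nozzles 54 mm long. Turned up to 15 degrees. Its +y half is the open-topped cock compartment, its -y half a closed deck. The cover runs along y between the 4 mm walls, whose lips rise 12 mm above its ledges; the end walls are its stops.
- compartment (a point): Centre of the cock compartment's opening, at the height of the cover's ledges (105 mm), box y +114. Axes as the box's. Opening 144 mm in x, 224 in y; inside walls at box x -86 and 86, y 2 and 226 mm. Inside, a copper pipe lies along the back (box x 52) and a brass pipe runs forward from it under each cock; apart from the stems (20 mm thick) and levers all is lower than 63 mm above the bench.
- cover: Loose flat aluminium cover, 169 (x) by 222 (y) by 6 mm, 0.35 to 0.7 kg. Origin: centre of its underside, 105 mm above the bench; axes as the box's. Starts over the cock compartment (its centre at box y +100 to +114 mm) and slides towards box -y, over the deck, till it meets the end wall. A push of 2 to 5 N on its bar moves it; 1.5 mm play either side; no catch.
- cover_bar (a point): Middle of the top of the cover's black bar pull, 133 mm above the bench, over the cover's centre. The bar lies across the cover: 100 mm long in x, 14 mm wide in y, upright faces, 22 mm high above the cover's top face. Axes as the cover's.
- deck (a point): Where the cover's origin comes to lie when it is slid fully aside, at its stop: box y -115 mm, 105 mm above the bench. Axes as the box's.
- marked_handle (a joint): Angle (rad) of the marked cock's lever. 0 = open, in line with its pipe, pointing to the box's front (-x); grows clockwise seen from above; 1.571 = shut, at the stop, pointing along box +y. Starts at 0 to 0.35, turns against 0.18 N m of friction, stays where left. Flat steel bar 14 mm wide, 8 thick, 84 to 92 mm above the bench, round end 61 mm from the pivot.
- marked_pivot (a point): On the pivot axis of the marked cock, at the height of the lever's top face (92 mm above the bench), under the middle of its mark: a flat round steel disc 38 mm across and 3 mm thick lying on the lever and turning with it. In the box's frame x is +20 mm and y is +65 or +147 mm: the two cocks may be in either place. Axes as the box's.
- marked_tip (a point): Outer end of the marked cock's lever, 61 mm from the pivot axis, at the lever's mid height (88 mm above the bench).
- plain_handle (a joint): Angle of the other cock's lever: the same as the marked one in every way and also open at the start (0 to 0.35), but without a disc: only a 22 mm hub. Not to be turned.
- plain_pivot (a point): On the pivot axis of the plain cock, 92 mm above the bench; 82 mm along box y from the marked one.
- plain_tip (a point): Outer end of the plain cock's lever, 61 mm from its pivot axis, 88 mm above the bench.
- burner: Loose steel gas burner, 140 mm high on a 76 mm round foot, tube 18 mm across; beyond the box's +y end. Origin: centre of the foot's underside. Bystander.
- beaker: Loose glass beaker, 58 mm across, 75 mm high; in front of the box. Origin: centre of its underside. Bystander.
- eraser: Loose white eraser 18 by 45 by 12 mm; in front of the box. Origin: centre of its underside. Bystander.
- pen: Loose black mechanical pencil with a blue sleeve, 120 mm long, 10 mm thick, lying in front of the box. Origin: under its middle. Bystander.
- books: Loose stack of a blue folder and papers, 310 by 225 by 26 mm, right of the box. Origin: centre of its underside. Bystander.
- pencil_case: Loose grey pencil case 200 by 85 by 50 mm, lying on the books. Origin: centre of its underside. Bystander.
- wash_bottle: Loose clear bottle with white cap, 64 mm across, 135 mm high; beyond the box's +y end, behind the burner. Origin: centre of its underside. Bystander.

How it is judged:
By the outcome, as a careful person would: the job done as asked, in the order asked, and still so for the second after the job is handed in, with the robot touching nothing.
It also fails if it takes over 48 s, if anything falls off the work surface, if the arm or the gripper's body presses on something with over 40 N, if the wrist force passes 120 N, or if a joint passes its speed limit or range.

## Working session

There is one attempt and no reset: what is moved stays moved. The work goes in short steps, Python scripts to look and compute and a tool call to move; the robot and the scene stay as the last step left them, time stands still between calls to the robot, and variables do not carry over. Pictures are saved under pics/ and viewed, at most 10 in all, crops included, and the job is handed in when it is done.

Besides the shell and the picture viewer there is one more tool, called after "Request:" as name(argument=value, ...) on one line, values as JSON. apply_moves: Moves the arm, as the interface text tells. Its arguments: {"type":"object","properties":{"plan":{"type":"array","items":{"type":"array","items":{"type":"number"}}},"newtons":{"type":"number"}},"required":["plan"]}

```bash
mkdir -p pics; cat > h.py <<'E'
from station import telemetry, eyes, ctrl
import numpy as np, cv2
from scipy.spatial.transform import Rotation as R
def ray(P,px,z):
    K,T=P["K"],P["pose"]; d=T[:3,:3]@np.linalg.inv(K)@np.array([px[0],px[1],1.]); o=T[:3,3]
    return o+d*(z-o[2])/d[2]
def cloud(P):
    Z=P["range_z"];v,u=np.mgrid[:420,:560];p=np.stack([u,v,np.ones_like(u)],-1)@np.linalg.inv(P["K"]).T*Z[...,None]
    return p@P["pose"][:3,:3].T+P["pose"][:3,3]
E
python3 - <<'E'
from h import *
o=telemetry.get_obs(); print(o["tool_pos"],o["tool_rot"],o["t"],o["opening"],ctrl.pinch_z)
print(R.from_rotvec(o["tool_rot"]).as_matrix().round(3))
for n in("top","side"):
    P=eyes.get_image(n); cv2.imwrite(f"pics/{n}0.png",P["img"]); print(n,P["pose"].round(3).tolist())
    C=cloud(P)
    for t,z in(("cover_bar",.133),("cover",.105),("service_box",0),("compartment",.105),("deck",.105)):
        for r in eyes.tip_of(t,P)[:2]: print(t,np.round(r["point"]),round(r["confidence"],2),ray(P,r["point"],z).round(3))
    for t in("cover","cover_bar","service_box"):
        for r in eyes.outline_of(t,P)[:1]:
            m=r["region"]; c=C[m&(P["range_z"]>0)]
            if t!="service_box":
                zz=.111 if t=="cover" else .133
                c=c[abs(c[:,2]-zz)<.006]
            else: c=c[abs(c[:,2]-.117)<.004]
            rr=cv2.minAreaRect((c[:,:2]*1000).astype(np.float32)); print(t,r["confidence"],len(c),rr)
E
```

```text
[0.17728303 0.59905175 0.40344805] [-0.45037408 -3.10859996  0.00317861] 0.0 0.08525180955219279 0.1547
[[-0.959  0.284 -0.001]
 [ 0.284  0.959 -0.002]
 [ 0.    -0.002 -1.   ]]
top [[-0.018, -0.999, 0.041, 0.47], [-1.0, 0.018, 0.001, -0.131], [-0.002, -0.041, -0.999, 1.249], [0.0, 0.0, 0.0, 1.0]]
cover_bar [202. 203.] 0.62 [0.549 0.109 0.133]
cover [204. 202.] 0.62 [0.556 0.107 0.105]
service_box [244. 199.] 0.93 [ 0.571 -0.001  0.   ]
deck [279. 188.] 0.98 [ 0.593 -0.118  0.105]
cover 0.66 3908 ((554.58447265625, 108.7076644897461), (171.22816467285156, 222.96597290039062), 10.301331520080566)
cover_bar 0.67 164 ((553.1612548828125, 107.77156066894531), (97.60528564453125, 13.885915756225586), 11.353448867797852)
service_box 0.78 603 ((573.302490234375, 7.24810791015625), (180.47808837890625, 460.1785888671875), 11.214245796203613)
side [[0.694, -0.486, 0.531, -0.16], [-0.72, -0.479, 0.502, -0.761], [0.011, -0.731, -0.683, 1.001], [0.0, 0.0, 0.0, 1.0]]
cover_bar [231. 162.] 0.57 [0.564 0.1   0.133]
cover [225. 168.] 0.57 [0.559 0.118 0.105]
service_box [259. 215.] 0.57 [0.572 0.001 0.   ]
deck [297. 198.] 0.73 [ 0.607 -0.103  0.105]
cover 0.77 2864 ((559.9508056640625, 110.83590698242188), (171.84791564941406, 231.77806091308594), 10.950738906860352)
cover_bar 0.69 160 ((556.5360717773438, 106.35427856445312), (100.90618133544922, 17.63081169128418), 10.616602897644043)
service_box 0.64 900 ((576.8602294921875, 8.067962646484375), (187.70005798339844, 465.666015625), 11.47634506225586)
```

View pics/top0.png

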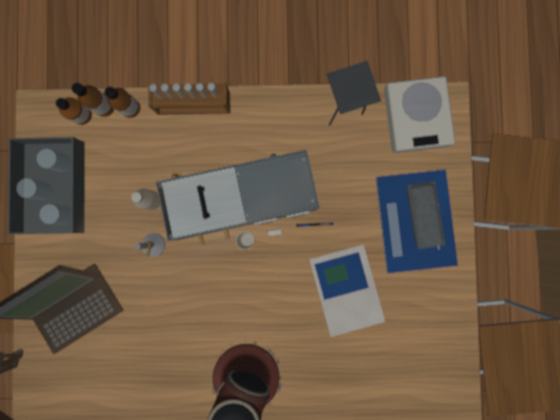

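View pics/side0.png

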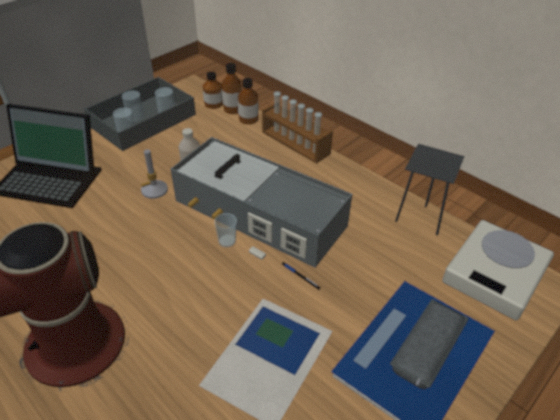

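The top view shows the box with its cover on the left (+y) half and the bar at about (203, 203). Deck is on the right, around (280, 190), and the burner and bottle sit beyond the left end. Box yaw is about 11° with its centre near (0.573, 0.007). The side view agrees. Next I go above the bar's +y side with the fingers closed.

Request:
apply_moves(plan=[[0,-0.041,-0.027,0,0.1],[0,-0.08,-0.055,0,0.2],[0,-0.12,-0.082,0,0.3],[0,-0.16,-0.109,0,0.4],[0,-0.2,-0.137,0,0.5],[0,-0.24,-0.164,0,0.6],[0,-0.28,-0.191,0,0.7],[0,-0.32,-0.219,0,0.8],[0,-0.36,-0.246,0,0.9],[0,-0.4,-0.273,0,1.0],[0,-0.44,-0.3,0,1.094],[0,-0.483,-0.328,0,1.094]])

```text
t: 1.9
tool_pos: [0.4945, 0.2102, 0.4051]
tool_rot: [2.006, 2.417, 0.001]
contact_force: [0.9, -0.3, -0.4]
opening: 0.0003
grip_force: 0.0
```

```bash
cat >> h.py <<'E'
def tool(target):
    o=telemetry.get_obs(); M=R.from_rotvec(o["tool_rot"]).as_matrix()
    return (M.T@(np.array(target)-o["tool_pos"])).round(4)
E
python3 - <<'E'
from h import *
o=telemetry.get_obs(); print(o["tool_pos"],o["t"],o["opening"],o["q"])
print(R.from_rotvec(o["tool_rot"]).as_matrix().round(3))
print(tool([.547,.147,.293]))
P=eyes.get_image("side"); cv2.imwrite("pics/s1.png",cv2.resize(P["img"][60:270,120:400],None,fx=2.5,fy=2.5))
E
```

```text
[0.49454872 0.21017481 0.4050561 ] 1.9 0.00030062339972906693 [ 2.63309535e-01 -1.58422061e-01  1.81550406e+00  1.04312914e-04
  1.48363815e+00  7.76284894e-02]
[[-0.185  0.983  0.001]
 [ 0.983  0.185  0.   ]
 [ 0.     0.001 -1.   ]]
[-0.0718  0.0398  0.1121]
```

View pics/s1.png

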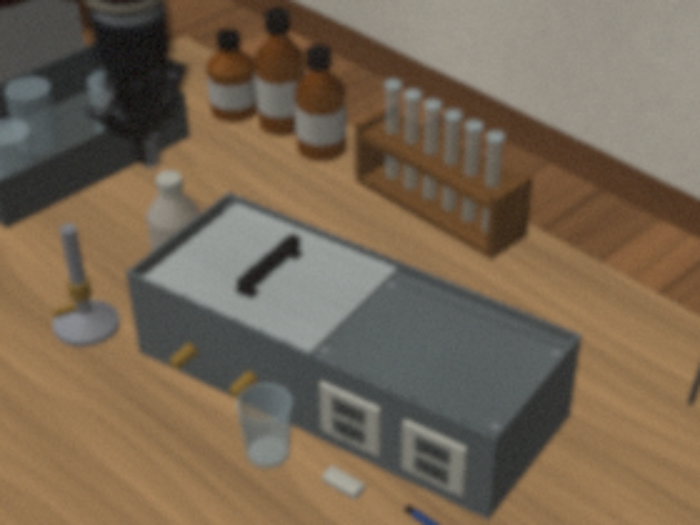

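The fingers are closed and aligned: tool x runs along box +y and tool y along box +x. The gripper is still high, up left of the box. I'll move above the start point.

Request:
apply_moves(plan=[[0,-0.036,0.02,0,0],[0,-0.07,0.04,0,0],[0,-0.072,0.04,0.03,0],[0,-0.072,0.04,0.06,0],[0,-0.072,0.04,0.06,0]])

```text
t: 2.37
tool_pos: [0.5449, 0.1479, 0.3379]
tool_rot: [-1.999, -2.414, 0.013]
contact_force: [-1.6, -0.1, -1.9]
opening: 0.0003
grip_force: 0.0
```

```bash

python3 - <<'E'
from h import *
o=telemetry.get_obs(); print(o["tool_pos"],o["t"])
print(tool([.547,.147,.293]))
P=eyes.get_image("side"); cv2.imwrite("pics/s2.png",cv2.resize(P["img"][60:270,120:400],None,fx=2.5,fy=2.5))
E
```

```text
[0.5449107  0.14794184 0.33791873] 2.3667
[-0.0013  0.0024  0.0449]
```

View pics/s2.png

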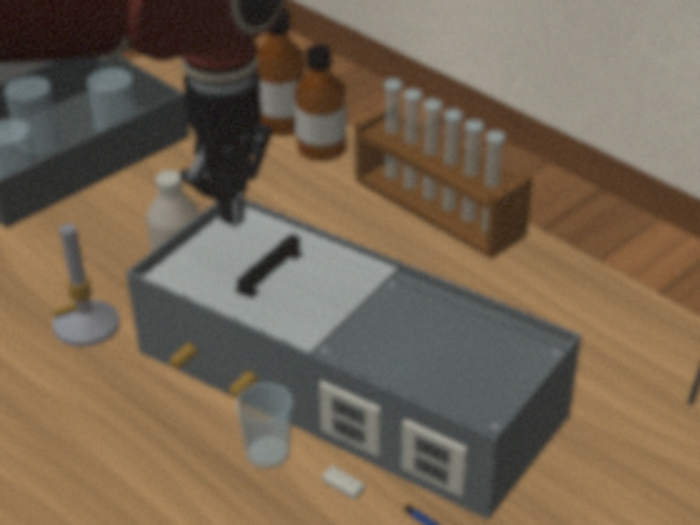

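Fingertips are at crop (235, 218), above the cover on the +y side of the bar, as planned. Next I descend, make contact and start sliding.

Request:
apply_moves(plan=[[0,0,0.001,0.025,0],[0,0,0.001,0.043,0],[0,-0.005,0.001,0.045,0],[0,-0.01,0.001,0.045,0],[0,-0.015,0.001,0.045,0],[0,-0.02,0.001,0.045,0],[0,-0.025,0.001,0.045,0],[0,-0.03,0.001,0.045,0],[0,-0.037,0.001,0.045,0],[0,-0.044,0.001,0.045,0],[0,-0.052,0.001,0.045,0],[0,-0.06,0.001,0.045,0]])

```text
t: 3.42
tool_pos: [0.5594, 0.0907, 0.3019]
tool_rot: [-2.001, -2.421, -0.008]
contact_force: [-1.2, 6.7, 4.5]
opening: 0.0002
grip_force: 3.3
```

```bash

python3 - <<'E'
from h import *
o=telemetry.get_obs(); print(o["tool_pos"],o["t"],o["contact_force"],R.from_rotvec(o["tool_rot"]).as_matrix().round(3).tolist())
P=eyes.get_image("side");C=cloud(P)
for t,z in(("cover",.111),("cover_bar",.133)):
    for r in eyes.outline_of(t,P)[:1]:
        c=C[r["region"]&(P["range_z"]>0)];c=c[abs(c[:,2]-z)<.006]; print(t,r["confidence"],cv2.minAreaRect((c[:,:2]*1000).astype(np.float32)))
E
```

```text
[0.55936155 0.09066002 0.30191567] 3.4167 [-1.21816183  6.70483591  4.53419216] [[-0.188, 0.982, 0.003], [0.982, 0.188, 0.004], [0.004, 0.004, -1.0]]
cover 0.93 ((565.6400756835938, 73.9718246459961), (170.42532348632812, 224.15167236328125), 10.66321849822998)
cover_bar 0.96 ((563.7974853515625, 73.5818862915039), (102.43074798583984, 19.394750595092773), 9.42838191986084)
```

Cover is sliding (34 mm so far), but the tips are at 129 mm, so the overlap with the bar is only about 4 mm. I'll back off, lower and go on.

Request:
apply_moves(plan=[[0,0.006,0,0,0],[0,0.008,0,0.005,0],[0,0.008,0,0.01,0],[0,0.004,0,0.01,0],[0,-0.002,0,0.01,0],[0,-0.01,0,0.01,0],[0,-0.02,0,0.01,0],[0,-0.032,0,0.01,0],[0,-0.044,0,0.01,0],[0,-0.056,0,0.01,0],[0,-0.068,0,0.01,0],[0,-0.08,0,0.01,0]])

```text
t: 4.57
tool_pos: [0.574, 0.01, 0.2897]
tool_rot: [-2.003, -2.421, -0.0]
contact_force: [-0.9, 3.3, -2.2]
opening: -0.0004
grip_force: 1.2
```

Request:
apply_moves(plan=[[0,-0.012,0,0,0],[0,-0.024,0,0,0],[0,-0.036,0,0,0],[0,-0.048,0,0,0],[0,-0.06,0,0,0],[0,-0.07,0,0,0],[0,-0.078,0,0,0],[0,-0.084,0,0,0],[0,-0.084,0,0,0]])

```text
t: 5.32
tool_pos: [0.5899, -0.0723, 0.29]
tool_rot: [2.002, 2.419, -0.001]
contact_force: [-0.4, -0.2, 0.6]
opening: -0.0003
grip_force: 0.0
```

```bash

python3 - <<'E'
from h import *
o=telemetry.get_obs(); print(o["tool_pos"],o["t"],o["contact_force"],R.from_rotvec(o["tool_rot"]).as_matrix().round(3).tolist())
for n in("side","top"):
  P=eyes.get_image(n);C=cloud(P)
  for t,z in(("cover",.111),("cover_bar",.133)):
    for r in eyes.outline_of(t,P)[:1]:
        c=C[r["region"]&(P["range_z"]>0)];c=c[abs(c[:,2]-z)<.006]; print(t,r["confidence"],cv2.minAreaRect((c[:,:2]*1000).astype(np.float32)))
E
```

```text
[ 0.5899447  -0.07227216  0.29002762] 5.3167 [-0.38084248 -0.24968601  0.61884972] [[-0.187, 0.982, 0.001], [0.982, 0.187, -0.002], [-0.002, 0.0, -1.0]]
cover 0.77 ((596.9422607421875, -89.47994995117188), (169.58839416503906, 223.5087127685547), 10.548707008361816)
cover_bar 0.76 ((590.9368286132812, -82.34198760986328), (103.06535339355469, 34.839881896972656), 10.767998695373535)
cover 0.9 ((592.5208129882812, -89.85466003417969), (169.75045776367188, 222.2602996826172), 10.637694358825684)
cover_bar 0.84 ((0.0, 0.0), (0.0, 0.0), 0.0)
```

Request:
apply_moves(plan=[[0,-0.004,0,0,0],[0,-0.008,0,0,0],[0,-0.011,0,0,0],[0,-0.013,0,0,0],[0,-0.015,0,0,0]])

```text
t: 6.03
tool_pos: [0.5925, -0.0853, 0.2899]
tool_rot: [-2.001, -2.42, -0.002]
contact_force: [-1.5, 5.4, 2.2]
opening: 0.0
grip_force: 2.8
```

Request:
apply_moves(plan=[[0,-0.001,0,0,0],[0,-0.002,0,0,0],[0,-0.003,0,0,0]])

```text
t: 6.28
tool_pos: [0.5931, -0.0882, 0.2899]
tool_rot: [-2.001, -2.42, -0.002]
contact_force: [-0.6, 5.9, 1.5]
opening: -0.0
grip_force: 2.8
```

Request:
apply_moves(plan=[[0,-0.001,0,0,0],[0,-0.002,0,0,0]])

```text
t: 6.45
tool_pos: [0.5933, -0.0892, 0.29]
tool_rot: [-1.999, -2.418, -0.006]
contact_force: [-3.4, 12.9, 3.8]
opening: -0.0002
grip_force: 6.7
```

Force rises at the stop. One small further push will confirm it.

Request:
apply_moves(plan=[[0,-0.001,0,0,0],[0,-0.002,0,0,0]])

```text
t: 6.62
tool_pos: [0.5935, -0.09, 0.29]
tool_rot: [-1.996, -2.415, -0.009]
contact_force: [-5.6, 18.9, 8.5]
opening: 0.0
grip_force: 9.6
```

Request:
apply_moves(plan=[[0,0.01,0,0,0],[0,0.02,0,-0.005,0],[0,0.04,0,-0.03,0],[0,0.04,-0.02,-0.07,0],[0,0.04,-0.06,-0.11,0],[0,0.04,-0.1,-0.14,0],[0,0.04,-0.14,-0.14,0],[0,0.04,-0.18,-0.14,0],[0,0.04,-0.18,-0.14,0]])

```text
t: 7.37
tool_pos: [0.4066, -0.0873, 0.4315]
tool_rot: [2.0, 2.417, -0.002]
contact_force: [-0.1, 0.0, -0.2]
opening: -0.0002
grip_force: 0.0
```

```bash

python3 - <<'E'
from h import *
o=telemetry.get_obs(); print(o["tool_pos"],o["t"],o["contact_force"])
for n in("side","top"):
  P=eyes.get_image(n);C=cloud(P)
  img=P["img"][130:250,140:340] if n=="top" else P["img"][90:240,150:350]
  cv2.imwrite(f"pics/{n}3.png",cv2.resize(img,None,fx=4,fy=4,interpolation=cv2.INTER_CUBIC))
  for r in eyes.outline_of("cover",P)[:1]:
        c=C[r["region"]&(P["range_z"]>0)];c=c[abs(c[:,2]-.111)<.006]; print(r["confidence"],cv2.minAreaRect((c[:,:2]*1000).astype(np.float32)))
  for t,z in(("marked_pivot",.092),("marked_tip",.088),("plain_pivot",.092),("plain_tip",.088),("compartment",.105),("service_box",0)):
        for r in eyes.tip_of(t,P)[:2]: print(n,t,np.round(r["point"]),round(r["confidence"],2),ray(P,r["point"],z).round(4))
E
```

```text
[ 0.40661619 -0.08731218  0.43154355] 7.3667 [-0.13039588  0.00243017 -0.21443716]
0.71 ((601.5546875, -101.89370727539062), (171.93447875976562, 222.9829864501953), 11.504244804382324)
side marked_pivot [220. 166.] 0.79 [0.5672 0.1503 0.092 ]
side marked_pivot [294. 200.] 0.72 [ 0.6068 -0.0946  0.092 ]
side marked_tip [205. 177.] 0.55 [0.5084 0.1477 0.088 ]
side plain_pivot [242. 171.] 0.65 [0.5957 0.0897 0.092 ]
side plain_tip [229. 188.] 0.66 [0.5222 0.0648 0.088 ]
side compartment [223. 169.] 0.85 [0.555  0.1221 0.105 ]
side compartment [226. 188.] 0.75 [0.5065 0.0566 0.105 ]
side service_box [259. 215.] 0.97 [0.5717 0.0017 0.    ]
0.93 ((594.7881469726562, -105.53959655761719), (168.08921813964844, 222.41322326660156), 10.706477165222168)
top marked_tip [191. 220.] 0.55 [0.5021 0.1507 0.088 ]
top marked_tip [217. 192.] 0.27 [0.5858 0.0716 0.088 ]
top plain_pivot [215. 190.] 0.74 [0.5903 0.0754 0.092 ]
top plain_tip [220. 212.] 0.56 [0.5248 0.0641 0.088 ]
top plain_tip [200. 204.] 0.44 [0.5505 0.1236 0.088 ]
top compartment [200. 201.] 0.89 [0.5589 0.1195 0.105 ]
top service_box [245. 198.] 0.72 [ 0.5731 -0.0053  0.    ]
```

View pics/top3.png

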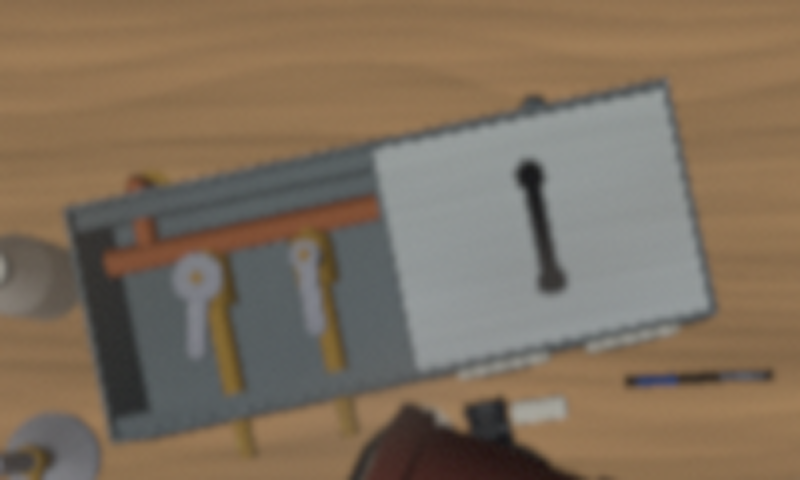

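View pics/side3.png

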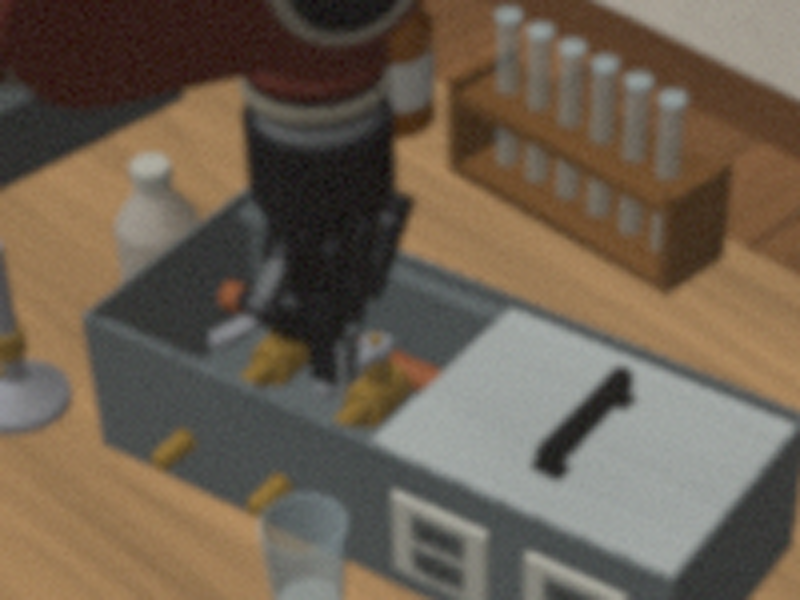

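The cover lies at its stop, measured (0.595, -0.1055) against the expected deck position of (0.595, -0.1055). In the top crop the disc-marked cock is the left one: pivot (197, 277), lever tip (196, 356), at box y +147. The plain cock is at (305, 254), with its tip at (317, 330). The lever starts at about 0.18 rad. I'll go above the gap on its -y side.

Request:
apply_moves(plan=[[0,0.026,0.023,0,0],[0,0.052,0.046,0,0],[0,0.078,0.069,0,0],[0,0.104,0.092,0,0],[0,0.13,0.115,0,0],[0,0.156,0.138,0,0],[0,0.182,0.162,0,0],[0,0.182,0.162,0.04,0],[0,0.182,0.162,0.08,0],[0,0.182,0.162,0.11,0],[0,0.182,0.162,0.11,0]])

```text
t: 9.08
tool_pos: [0.5317, 0.1222, 0.3114]
tool_rot: [-1.995, -2.414, 0.016]
contact_force: [-0.5, 0.4, -0.6]
opening: -0.0004
grip_force: 0.0
```

```bash

cat >> h.py <<'E'
a=np.deg2rad(10.7); B=np.array([[np.cos(a),-np.sin(a)],[np.sin(a),np.cos(a)]]); c0=np.array([.5735,.0075])
E
python3 - <<'E'
from h import *
o=telemetry.get_obs(); print(o["tool_pos"],o["t"],o["contact_force"], "box xy",B.T@(o["tool_pos"][:2]-c0))
for n in("side","top"):
  P=eyes.get_image(n)
  if n=="side": cv2.imwrite(f"pics/{n}4.png",cv2.resize(P["img"][90:240,150:350],None,fx=4,fy=4,interpolation=cv2.INTER_CUBIC))
  for t,z in(("marked_pivot",.092),("marked_tip",.088),("plain_pivot",.092),("plain_tip",.088)):
        for r in eyes.tip_of(t,P)[:1]: 
            p=ray(P,r["point"],z);print(n,t,round(r["confidence"],2),"box",(B.T@(p[:2]-c0)).round(4))
E
```

```text
[0.53171693 0.12218531 0.31143766] 9.0833 [-0.49374379  0.44012341 -0.61097678] box xy [-0.01976335  0.12044897]
side marked_pivot 0.64 box [0.0323 0.1465]
side marked_tip 0.59 box [-0.0415  0.1522]
side plain_pivot 0.92 box [0.0267 0.0592]
side plain_tip 0.69 box [-0.0399  0.0734]
top marked_pivot 0.29 box [-0.044   0.0575]
top marked_tip 0.43 box [-0.0415  0.0614]
top plain_pivot 0.6 box [0.0161 0.068 ]
top plain_tip 0.68 box [-0.0461  0.0586]
```

View pics/side4.png

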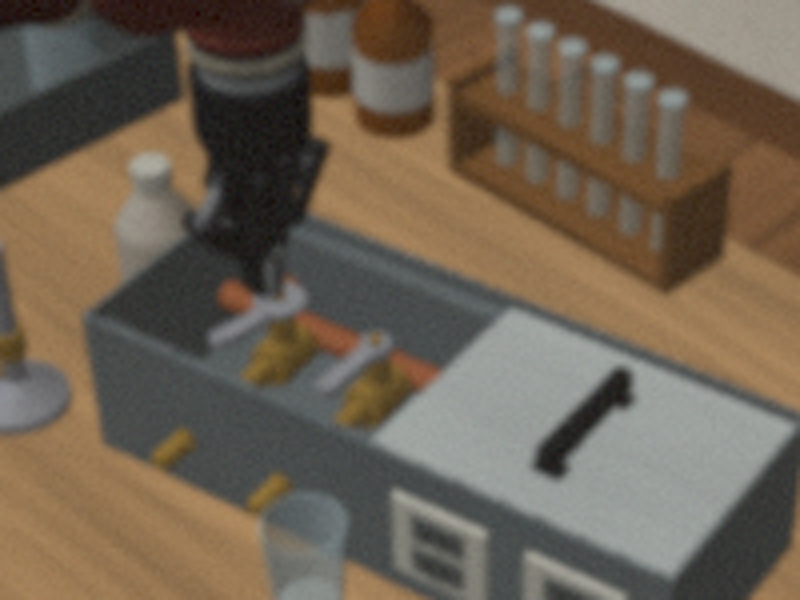

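The fingertips at crop (280, 285) are between the marked lever (tip 215, 340; disc 290, 298) and the plain lever (325, 385). I'll descend into the gap.

Request:
apply_moves(plan=[[0,0,0,0.02,0],[0,0,0,0.04,0],[0,0,0,0.06,0],[0,0,0,0.06,0],[0,0,0,0.06,0]])

```text
t: 10.0
tool_pos: [0.5339, 0.122, 0.259]
tool_rot: [-2.001, -2.42, 0.003]
contact_force: [-0.2, 0.7, 0.6]
opening: -0.0001
grip_force: 0.0
```

```bash

cat > w.py <<'E'
from h import *
import sys
o=telemetry.get_obs(); p=B.T@(o["tool_pos"][:2]-c0); M=R.from_rotvec(o["tool_rot"]).as_matrix()
tx=B.T@M[:2,0]; th=np.arctan2(tx[0],tx[1])   # tool roll seen as lever angle
print("box",p.round(4),"z",o["tool_pos"][2],"roll",th,"t",o["t"],o["contact_force"])
piv=np.array([.020,.147])
for ang in map(float,sys.argv[1:]):
    u=np.array([-np.cos(ang),np.sin(ang)]);n=np.array([np.sin(ang),np.cos(ang)])
    d=piv+.042*u-.0175*n-p
    print(ang,"row",(M.T[:2,:2]@B@d).round(4),round(ang-th,3))
E
python3 w.py 0 .12 .24 .36 .48 .6 .7 .8 .9 1 1.1 1.2 1.3 1.4 1.5 1.571
```

```text
box [-0.0176  0.1199] z 0.2589705730635343 roll -0.0021938892012093045 t 10.0 [-0.19914668  0.72148864  0.61122102]
0.0 row [ 0.0096 -0.0044] 0.002
0.12 row [ 0.0148 -0.0061] 0.122
0.24 row [ 0.0201 -0.0073] 0.242
0.36 row [ 0.0255 -0.0078] 0.362
0.48 row [ 0.031  -0.0076] 0.482
0.6 row [ 0.0364 -0.0068] 0.602
0.7 row [ 0.0408 -0.0057] 0.702
0.8 row [ 0.045  -0.0041] 0.802
0.9 row [ 0.0491 -0.0021] 0.902
1.0 row [0.053  0.0003] 1.002
1.1 row [0.0566 0.0031] 1.102
1.2 row [0.0599 0.0062] 1.202
1.3 row [0.0629 0.0097] 1.302
1.4 row [0.0655 0.0134] 1.402
1.5 row [0.0677 0.0173] 1.502
1.571 row [0.0691 0.0203] 1.573
```

Request:
apply_moves(plan=[[0,0,0,0.007,0],[0,0.001,-0.003,0.012,0],[0,0.006,-0.004,0.012,0],[0,0.01,-0.005,0.012,0.06],[0,0.015,-0.006,0.012,0.12],[0,0.02,-0.007,0.012,0.24],[0,0.0255,-0.008,0.012,0.36],[0,0.031,-0.0075,0.012,0.48],[0,0.0365,-0.007,0.012,0.6],[0,0.041,-0.0055,0.012,0.7],[0,0.041,-0.0055,0.012,0.7]])

```text
t: 10.92
tool_pos: [0.5214, 0.1614, 0.2484]
tool_rot: [2.71, 1.585, 0.0]
contact_force: [-0.5, -3.1, 0.8]
opening: -0.0002
grip_force: 1.4
```

```bash
python3 w.py .7 .8 .9 1 1.1 1.2 1.3 1.4 1.5 1.571 1.64
python3 - <<'E'
from h import *
P=eyes.get_image("side")
cv2.imwrite("pics/s5.png",cv2.resize(P["img"][90:240,150:350],None,fx=4,fy=4,interpolation=cv2.INTER_CUBIC))
E
```

```text
box [-0.0226  0.1609] z 0.24841587863787407 roll 0.698753077726533 t 10.9167 [-0.51364286 -3.09731392  0.76722692]
0.7 row [-0.0007 -0.0004] 0.001
0.8 row [ 0.0036 -0.002 ] 0.101
0.9 row [ 0.008  -0.0031] 0.201
1.0 row [ 0.0125 -0.0037] 0.301
1.1 row [ 0.017  -0.0039] 0.401
1.2 row [ 0.0216 -0.0036] 0.501
1.3 row [ 0.0261 -0.0029] 0.601
1.4 row [ 0.0305 -0.0018] 0.701
1.5 row [ 0.0347 -0.0002] 0.801
1.571 row [0.0376 0.0012] 0.872
1.64 row [0.0404 0.0027] 0.941
```

View pics/s5.png

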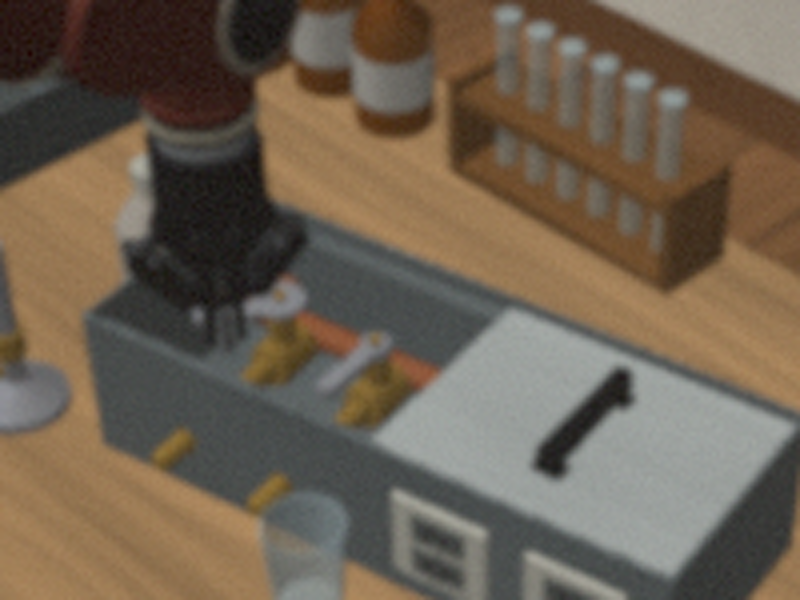

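The marked lever is turning with the finger and the plain one is untouched. I'll continue the arc, easing the contact slightly inward to keep clear of the end wall.

Request:
apply_moves(plan=[[0,0.0036,-0.002,0,0.1],[0,0.0078,-0.0021,0,0.2],[0,0.012,-0.002,0,0.3],[0,0.016,-0.0016,0,0.4],[0,0.02,-0.0006,0,0.5],[0,0.0238,0.0004,0,0.6],[0,0.0275,0.0018,0,0.7],[0,0.0311,0.0033,0,0.8],[0,0.0311,0.0033,0,0.8]])

```text
t: 11.72
tool_pos: [0.5385, 0.1878, 0.2474]
tool_rot: [-3.113, -0.406, 0.006]
contact_force: [-2.7, 0.0, 1.5]
opening: 0.0003
grip_force: 1.4
```

```bash
python3 w.py 1.5 1.571
```

```text
box [-0.0009  0.1837] z 0.24736702740503308 roll 1.4979462159291705 t 11.7167 [-2.74657094  0.01332927  1.50147381]
1.5 row [ 0.0008 -0.0039] 0.002
1.571 row [ 0.0038 -0.005 ] 0.073
```

Request:
apply_moves(plan=[[0,0.0015,0,0,0.04],[0,0.003,0,0,0.073],[0,0.004,0,0,0.073]])

```text
t: 11.97
tool_pos: [0.542, 0.1887, 0.2473]
tool_rot: [-3.125, -0.296, 0.007]
contact_force: [-5.6, 2.8, 1.3]
opening: -0.0002
grip_force: 2.5
```

Request:
apply_moves(plan=[[0,0.001,0,0,0],[0,0.0015,0,0,0]])

```text
t: 12.13
tool_pos: [0.5428, 0.1889, 0.2471]
tool_rot: [-3.125, -0.298, 0.013]
contact_force: [-11.3, 1.4, 5.1]
opening: 0.0003
grip_force: 5.3
```

```bash
python3 w.py 1.571
```

```text
box [0.0036 0.184 ] z 0.24708630241092192 roll 1.5675553796775665 t 12.1333 [-11.30161516   1.44966874   5.11520049]
1.571 row [-0.001 -0.005] 0.003
```

Request:
apply_moves(plan=[[0,0.001,0,0,0],[0,0.002,0,0,0]])

```text
t: 12.3
tool_pos: [0.5439, 0.1892, 0.2469]
tool_rot: [-3.126, -0.298, 0.021]
contact_force: [-18.9, 0.2, 11.2]
opening: -0.0003
grip_force: 9.2
```

Request:
apply_moves(plan=[[0,-0.004,0,0,0],[0,-0.012,0,0,0],[0,-0.02,0,0,0],[0,-0.02,0,-0.03,0],[0,-0.02,0,-0.06,0],[0,-0.02,0,-0.1,0],[0,-0.02,0,-0.14,0],[0,-0.04,0,-0.17,0],[0,-0.08,0,-0.18,0],[0,-0.11,0,-0.18,0],[0,-0.14,0,-0.18,0],[0,-0.14,0,-0.18,0]])

```text
t: 13.3
tool_pos: [0.4051, 0.162, 0.4277]
tool_rot: [-3.127, -0.296, -0.001]
contact_force: [0.5, -0.0, 0.1]
opening: -0.0002
grip_force: 0.0
```

```bash
python3 w.py
python3 - <<'E'
from h import *
ims=[]
for n in("side","top"):
  P=eyes.get_image(n)
  ims.append(cv2.resize(P["img"][90:240,150:350] if n=="side" else P["img"][125:275,140:340],(600,450),interpolation=cv2.INTER_CUBIC)[:, :400])
  for t,z in(("marked_pivot",.092),("marked_tip",.088),("plain_pivot",.092),("plain_tip",.088)):
        for r in eyes.tip_of(t,P)[:1]: 
            p=ray(P,r["point"],z);print(n,t,round(r["confidence"],2),"box",(B.T@(p[:2]-c0)).round(4))
cv2.imwrite("pics/f6.png",np.hstack(ims))
for r in eyes.outline_of("cover",P)[:1]:
    C=cloud(P);c=C[r["region"]&(P["range_z"]>0)];c=c[abs(c[:,2]-.111)<.006]; print(cv2.minAreaRect((c[:,:2]*1000).astype(np.float32)))
E
```

```text
box [-0.1367  0.1831] z 0.42767031698657343 roll 1.5690090048705674 t 13.3 [ 0.45002772 -0.00287234  0.05763375]
side marked_pivot 0.58 box [0.0322 0.1539]
side marked_tip 0.51 box [0.0149 0.1988]
side plain_pivot 0.97 box [0.026  0.0618]
side plain_tip 0.51 box [-0.0414  0.0683]
top marked_pivot 0.58 box [0.0211 0.1473]
top marked_tip 0.62 box [0.0139 0.1993]
top plain_tip 0.57 box [-0.0449  0.0658]
((595.0881958007812, -104.92840576171875), (170.12094116210938, 222.85719299316406), 10.881410598754883)
```

View pics/f6.png

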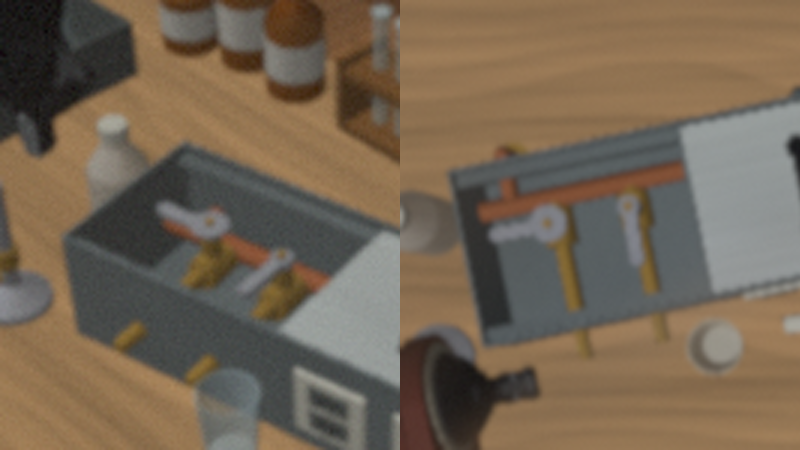

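The side and top views show the marked lever (disc at 549, 223; tip at 492, 234) parallel to the copper pipe, so it is shut and against its stop. The plain lever is unchanged, the cover is still at its end, and the gripper is clear.

```bash
python3 -c "
from station import ctrl; print(ctrl.finish_job())"
```

```text
the job is handed in; nothing more can be done
None
```

The job is handed in: the cover is slid fully aside to its stop, the marked cock is shut against its stop square across its pipe, the plain cock is as it was, and the arm is clear. It finished at about 13 s of the 48 s allowed, but the hand-in call returned no verdict.

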